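# Close the biscuit keeper until its catch snaps

### The arm

A 6-joint arm with a two-finger parallel gripper is mounted at the origin on a cart in front of the work surface, level with it; the furniture and walls round the work are solid. World frame = base frame: x ahead of the robot, y to its left, z up, the work surface at z = 0. Lengths are in m, angles in rad, forces in N, time in s.
With the tool pointing down it reaches from about 0.375 to 0.975 m from the base axis. Payload 3.8 kg.
Tool frame: the origin (TCP) lies midway between the tips of the shut fingers; the grasp point (between the pads) lies 19 mm behind it; z points along the fingers, y is the line along which they close (so a half turn about z gives the same grasp; the last joint's range is limited). The gripper opens to 85 mm and grips with 20 to 120 N. Pads are 22 mm wide; open, the fingers measure 114 mm over their backs; the gripper's body (76 mm by 85 mm) begins 54 mm behind the grasp point. The pads swing forward as they close: fully open they stand 13 mm farther back than shut.
Start: joints at [-0.037, 0.264, 1.604, -0, 1.274, -0.037], TCP at [0.675, -0, 0.231] pointing down, gripper open.
Joint ranges: [-2.63, 2.63], [-0.94, 2.18], [0.31, 2.57], [-1.31, 4.45], [0, 2.66], [-2.55, 2.55]. Speed limits (rad/s): [2.57, 2.57, 3.14, 3.14, 3.14, 3.14].

### API

Orientations are given as a rotation vector (axis times angle).
In Python, from workcell import bot gives the robot as it stands.
- The arm moves only by the tool step_arm, never from a script. Its argument "motion" is a list of rows, each a list of 5 numbers: the finger opening in cm, from 0 to 8.54, then the shift along the tool's x, y, z in cm, then the turn about the tool's z in degrees. In form: [[claw, dx, dy, dz, twist], ...]. A call has 1 to 20 rows; each row is the pose to reach, as a shift and turn from the pose commanded when the call began, along the tool's axes at that moment; what a row does not reach only later rows make up. A row lasts 1/10 s, in which the tool goes at most 50 mm and 8.59 degrees, less where a joint would pass 70% of its speed; a pose out of reach is approached as far as the arm can. A call with a gripper value outside its range is refused whole. The fingers move at their own pace and stop on an object; "force" is the grip in N (left out, the last holds). Time passes only in rows, so rows that repeat a pose let the fingers close. It gives the time, the measured TCP pose, the force, the opening and the grip force at its end, in the units of the state.
- bot.read_state(): the state, without advancing time (a new reading comes with each control period).
- bot.read_camera(name): name is "scene" or "side" or "wrist"; returns (picture, depth): 420x560x3 uint8, red, green, blue; 420x560 float32, m along the optical axis (not along the pixel's ray), 0 where there is no reading.
- bot.calibration(name): a dict with "mtx" (3x3 intrinsics, pixels), "origin" and "orientation" of the camera in the world; the wrist camera has in their place "T_tool_cam" (4x4, takes a point from camera to tool coordinates, whose origin is the TCP and whose axes are the flange's). Camera axes: x right, y up, looking along -z (the intrinsics and any distortion apply to the point x, -y, -z); pixel columns grow to the right and rows downward; lengths in m; the calibration is good to about 2 mm. A picture is of the moment at which its call begins: read the wrist's pose just before it. calibration takes no time and is no camera call.
- bot.finish_job(): hands the job in; it is judged then, once.
The state is a dict: "time": time; "q": joint angles; "joint_vel": joint speeds; "joint_torque": joint torques, N m; "tool_pos": TCP position; "tcp_rot": TCP orientation; "wrist_force": force on the tool from outside, world axes, zero at the start; "torque": the same for the moment, N m; "width": opening from 0.0 (shut) to 1.0 (fully open); "grip_force": force on a finger pad.
Only numpy, scipy, OpenCV 4.12 (cv2) and the standard library are available. Lean on these libraries where they do the work, as an engineer would, in place of code of your own. Each camera call takes 0.05 s, during which the arm holds its last target. There are 200 camera calls.

### The job

Close the white biscuit keeper with its green lid: slip the lid's plain end under the keeper's lip, lay the lid down squarely over the biscuits, and press the end with the white pad down until the black spring catch has snapped over its edge, then keep pressing on the lid steadily with about 20 N for a full second to confirm that it is fully home. Never press hard (80 N would crack the thin plastic), leave the lid held by the closed catch, and do not disturb the jar, tin, mug and timer standing about.

Things in the scene. Friction and masses are not known exactly. Their poses are not given: they have to be found in the camera images.
- keeper: White open tub of biscuits, fixed, 150 (x) x 124 (y) mm, walls 6 mm, rim 70 mm above the worktop. Origin: centre of its underside; z up. The lip is at its -x end (nearest the robot at yaw 0), the black spring catch at its +x end. The biscuits lie at least 25 mm below the rim.
- catch (a joint): Travel of the catch outwards (keeper's +x), m: 0 as found and when closed, at most 0.009. It starts to yield at about 4 N, takes 1.2 N more for each mm, and springs back by itself.
- catch_nose (a point): Tip of the catch's nose, 36 mm wide, at rest at (65.5, 0, 79.5) mm in the keeper's frame: 5 mm over the closed lid's toe and 3.5 mm clear of its top. Above it the catch slopes up and outwards, 30 degrees from upright, to 96 mm. A hooked lid rests on this slope, toe about 19 mm proud.
- lid: Loose green lid, a flat plate 142 (x) x 112 (y) x 6 mm, about 0.15 kg, lying upright on the worktop. Origin: centre of its underside; z up. On it stands a grey grip bar at the centre, 12 mm thick along x, 56 mm along y, its top 36 mm above the underside. The +x end (toe) bears the white pad and goes under the catch; the plain -x end (heel) goes under the lip.
- lid_heel (a point): Middle of the lower edge of the lid's plain end, at (-71, 0, 0) mm in the lid's frame.
- lid_toe (a point): Middle of the lower edge of the lid's pad end, at (71, 0, 0) mm in the lid's frame.
- press_pad (a point): Centre of the top of the lid's white press pad (30 x 62 mm), at (43, 0, 8) mm in the lid's frame. Pressed here with 10 to 20 N by closed fingers the hooked lid pushes the catch back and drops under its nose onto the hard rim; pressed half way it sticks, proud. The rim is rigid. The plastic cracks if lid and keeper are pressed together with over 80 N: press slowly.
- spice_jar: Spice jar with black cap, 41 mm wide, 105 mm tall, loose bystander. Origin: centre of its underside.
- tin: Low round food tin, 86 mm wide, 40 mm tall, loose bystander. Origin: centre of its underside.
- mug: White mug, 82 x 116 x 98 mm, loose bystander. Origin: centre of its underside.
- timer: Red and white kitchen timer, 72 x 73 x 59 mm, loose bystander. Origin: centre of its underside.
- rim_middle (a point): Centre of the tub's mouth at rim height, (0, 0, 70) mm in the keeper's frame. The closed lid rests on the rim with its origin here, axes along the keeper's.
- lip_edge (a point): Middle of the lower inner edge of the white lip, at (-63.5, 0, 80) mm in the keeper's frame; the lip is 4 mm thick. Under it, over the rim, is a slot 10 mm high and 9 mm deep to a stop wall (x = -72.5 mm), 124 mm wide between cheeks. The lid enters with its toe raised 10 to 20 degrees, heel slid to the stop wall; then the toe is let down on the catch.

How it is judged:
On the way:
1. with the lid home on the rim and the catch closed over it, lid and keeper are pressed together with a steady 14 to 28 N for 0.4 s (z of lid_toe in the frame of keeper between 0.066 and 0.0735 m and x of lid_heel in the frame of keeper below -0.0665 m and value of joint catch below 0.0025 m and contact force between lid and keeper between 14 and 28 N), for 0.4 s.
At the end, for the whole second after the job is handed in: The lid lies at rest on the keeper's rim: heel and toe within 3.5 mm of the rim's height, the heel at least 3 mm under the lip, the lid centred across the keeper within 8 mm and square to it within 0.08 rad, and the catch sprung back over the toe (within 2.5 mm of its rest) (z of lid_toe in the frame of keeper between 0.066 and 0.0735 m and z of lid_heel in the frame of keeper between 0.066 and 0.0735 m and x of lid_heel in the frame of keeper below -0.0665 m and y of lid in the frame of keeper between -0.008 and 0.008 m and angle between the x axis of lid and the x axis of keeper, either way round below 0.08 rad and value of joint catch below 0.0025 m and linear speed of lid below 0.01 m/s); the robot touches nothing.
It fails at once if lid and keeper were pressed together with more than 80 N (contact force between lid and keeper above 80 N).
It fails at once if a bystander (jar, tin, mug or timer) was moved by more than 30 mm (distance of any of spice_jar, tin, mug, timer from where it was at the start of the episode above 0.03 m).
It also fails if it takes over 48 s, if anything falls off the work surface, if the arm or the gripper's body presses on something with over 40 N, if the wrist force passes 120 N, or if a joint passes its speed limit or range.

## Working session

There is one attempt and no reset: what is moved stays moved. The work goes in short steps, Python scripts to look and compute and a tool call to move; the robot and the scene stay as the last step left them, time stands still between calls to the robot, and variables do not carry over. Pictures are saved under pics/ and viewed, at most 10 in all, crops included, and the job is handed in when it is done.

Besides the shell and the picture viewer there is one more tool, called after ">>>" as name(argument=value, ...), one argument or row to a line, values as JSON. step_arm: Moves the arm, as the interface text tells. Its arguments: {"type":"object","properties":{"motion":{"type":"array","items":{"type":"array","items":{"type":"number"}}},"force":{"type":"number"}},"required":["motion"]}

```bash
mkdir -p pics
cat > h.py <<'E'
import numpy as np, cv2
from scipy.spatial.transform import Rotation as R
from workcell import bot
def cam(name):
    s=bot.read_state(); im,d=bot.read_camera(name); c=bot.calibration(name); K=np.array(c["mtx"])
    if "T_tool_cam" in c:
        T=np.eye(4);T[:3,:3]=R.from_rotvec(s["tcp_rot"]).as_matrix();T[:3,3]=s["tool_pos"];T=T@np.array(c["T_tool_cam"])
    else:
        T=np.eye(4);o=np.array(c["orientation"]);T[:3,:3]=o if o.shape==(3,3) else R.from_rotvec(o).as_matrix();T[:3,3]=c["origin"]
    return im,d,K,T
def cloud(d,K,T):
    v,u=np.indices(d.shape)
    p=np.stack([(u-K[0,2])/K[0,0]*d,-(v-K[1,2])/K[1,1]*d,-d],-1)
    return p@T[:3,:3].T+T[:3,3]
def ray(uv,K,T,z):
    uv=np.atleast_2d(np.array(uv,float)); r=np.c_[(uv[:,0]-K[0,2])/K[0,0],-(uv[:,1]-K[1,2])/K[1,1],-np.ones(len(uv))]@T[:3,:3].T
    return T[:3,3]+r*((z-T[2,3])/r[:,2])[:,None]
def save(n,im): cv2.imwrite("pics/"+n,im[:,:,::-1])
E
python3 - <<'E'
from h import *
s=bot.read_state(); print(s)
for n in("scene","side","wrist"):
    im,d,K,T=cam(n); save(n+"0.png",im); print(n,bot.calibration(n)); np.savez(n+"0.npz",im=im,d=d,K=K,T=T)
a=[cv2.imread(f"pics/{n}0.png") for n in("scene","side","wrist")]
cv2.imwrite("pics/all0.png",cv2.resize(np.vstack([np.hstack(a[:2]),np.hstack([a[2],a[2]*0])]),(800,600)))
E
```

```text
{'time': 0.0, 'q': array([-3.68992106e-02,  2.64763567e-01,  1.60542491e+00,  2.97535245e-05,
        1.27368832e+00, -3.68831798e-02]), 'joint_vel': array([ 0.00212284,  0.00057745,  0.0003268 , -0.00115873, -0.00065888,
       -0.00040624]), 'joint_torque': array([ 6.10465631e-04, -5.15121067e+01, -3.67308676e+01, -4.07824507e-05,
        1.31324201e-02,  1.46811578e-05]), 'tool_pos': array([6.74247029e-01, 3.63790276e-05, 2.29927518e-01]), 'tcp_rot': array([-2.22027121, -2.22021621,  0.00240772]), 'wrist_force': array([0.03149244, 0.06225998, 0.29983146]), 'torque': array([ 0.00459602, -0.01459929, -0.01468673]), 'grip_force': 0.0, 'width': 0.9997523713504542}
scene {'mtx': array([[463.62834792,   0.        , 278.21643573],
       [  0.        , 463.62834792, 199.91435684],
       [  0.        ,   0.        ,   1.        ]]), 'origin': array([-0.09216056, -0.71787036,  0.91942193]), 'orientation': array([ 0.8172188 , -0.32691794, -0.73893768])}
side {'mtx': array([[417.09940346,   0.        , 276.82716156],
       [  0.        , 417.09940346, 208.80298365],
       [  0.        ,   0.        ,   1.        ]]), 'origin': array([ 0.12612465, -0.96349954,  0.65311634]), 'orientation': array([ 1.06219151, -0.2461332 , -0.41010345])}
wrist {'mtx': array([[366.32168954,   0.        , 279.60998925],
       [  0.        , 366.32168954, 209.15661597],
       [  0.        ,   0.        ,   1.        ]]), 'T_tool_cam': array([[ 8.29599206e-05,  9.53337602e-01,  3.01906293e-01,
         7.75611905e-02],
       [ 9.99999814e-01, -2.61572419e-04,  5.51187312e-04,
        -3.02914598e-04],
       [ 6.04437950e-04,  3.01906191e-01, -9.53337446e-01,
        -1.43465084e-01],
       [ 0.00000000e+00,  0.00000000e+00,  0.00000000e+00,
         1.00000000e+00]])}
```

View pics/all0.png

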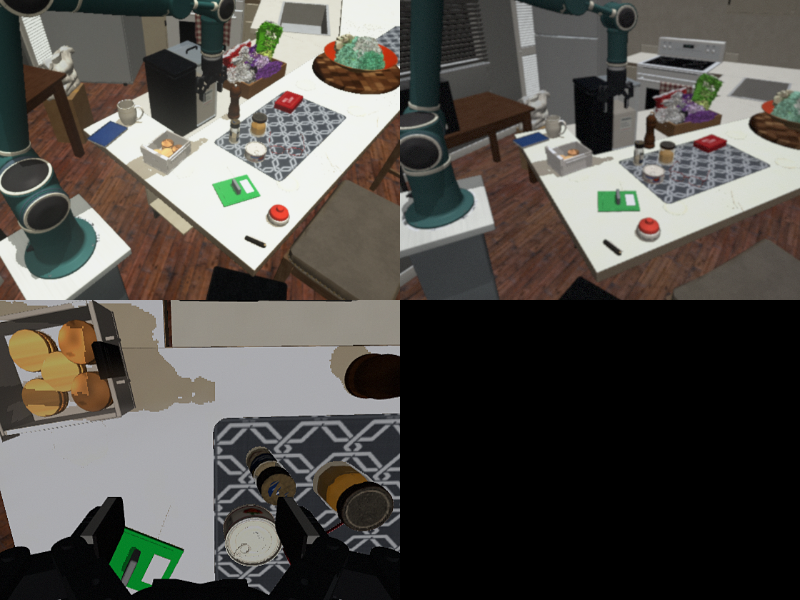

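The scene and side views show the green lid (scene ~(237,190) in the mosaic) and the keeper (~(165,150)) beside a tall black box. The wrist view shows the keeper at upper left with its catch to the right (+x). Next I measure all of these from the depth data.

```bash
cat > m.py <<'E'
from h import *
def lid(im,d,K,T,name=""):
    P=cloud(d,K,T); hsv=cv2.cvtColor(im,cv2.COLOR_RGB2HSV)
    g=(cv2.inRange(hsv,(45,120,60),(80,255,255))>0)
    n,l,st,_=cv2.connectedComponentsWithStats(g.astype(np.uint8)); 
    ok=[i for i in range(1,n) if st[i,4]>50 and abs(P[l==i][:,0].mean()-.6)<.3]
    i=max(ok,key=lambda i:st[i,4]); g=l==i
    p=P[g&(d>0)]; zt=np.median(p[:,2])
    hull=cv2.convexHull(np.argwhere(g)[:,::-1].astype(np.int32))
    w=ray(hull[:,0],K,T,zt)[:,:2]
    r=cv2.minAreaRect((w*1000).astype(np.float32)); print(name,"lid top z %.4f"%zt,"rect mm",r)
    return g,zt,r
if __name__=="__main__":
    for n in("scene","side","wrist"):
        z=np.load(n+"0.npz"); im,d,K,T=[z[k] for k in("im","d","K","T")]
        g,zt,r=lid(im,d,K,T,n); P=cloud(d,K,T); hsv=cv2.cvtColor(im,cv2.COLOR_RGB2HSV)
        c=np.array(r[0])/1000
        near=(np.hypot(P[...,0]-c[0],P[...,1]-c[1])<.06)&(d>0)
        wp=near&(hsv[...,2]>170)&(hsv[...,1]<40)&(abs(P[...,2]-.008)<.006); print("pad",P[wp].mean(0) if wp.any() else None,wp.sum())
        b=near&(P[...,2]>.02)&(P[...,2]<.05)&(hsv[...,1]<60); print("bar top",np.percentile(P[b][:,2],95) if b.any() else None,P[b].mean(0) if b.any() else None)
        # keeper rim points
        k=(d>0)&(abs(P[...,2]-.07)<.006)&(hsv[...,1]<60)&(P[...,0]>.3)&(P[...,0]<.6)&(P[...,1]>.05)&(P[...,1]<.5)
        q=P[k]; print("rim",len(q),q.min(0) if len(q) else 0,q.max(0) if len(q) else 0)
        if len(q): print(cv2.minAreaRect((q[:,:2]*1000).astype(np.float32)))
        t=(d>0)&(P[...,2]>.12)&(P[...,0]>.25)&(P[...,0]<.9)&(P[...,1]>.1)&(P[...,1]<.7)&(hsv[...,2]<80)
        q=P[t]; print("tall",len(q),np.percentile(q,[2,50,98],axis=0) if len(q) else 0)
E
python3 m.py
python3 - <<'E'
import cv2,numpy as np
a=cv2.imread('pics/scene0.png')[150:330,170:430]; b=cv2.imread('pics/wrist0.png')[0:200,0:280]
cv2.imwrite('pics/c0.png',np.hstack([cv2.resize(a,(390,560),interpolation=2) if 0 else cv2.resize(a,(400,277)),cv2.resize(b,(388,277))]))
E
```

```text
scene lid top z 0.0077 rect mm ((557.3045043945312, -242.36378479003906), (108.813232421875, 138.85699462890625), 64.98748016357422)
pad [ 0.59325537 -0.26121466  0.00867981] 203
bar top 0.03876375098088608 [ 0.55562745 -0.2437349   0.03253004]
rim 411 [0.41335774 0.05067226 0.06400311] [0.58430241 0.42068395 0.07590482]
((498.86920166015625, 235.6515655517578), (370.31298828125, 170.4336700439453), 89.86188507080078)
tall 4645 [[0.63967356 0.15859556 0.12484817]
 [0.65837035 0.21220682 0.24200006]
 [0.75723177 0.35016077 0.29077287]]
side lid top z 0.0054 rect mm ((555.3131103515625, -244.4599609375), (105.48594665527344, 135.47564697265625), 65.71273040771484)
pad [ 0.59447783 -0.26009612  0.00661789] 175
bar top 0.0356562942021557 [ 0.5540207  -0.24603976  0.03268951]
rim 266 [0.41042094 0.05030949 0.06400568] [0.58199432 0.42293643 0.07591609]
((496.5144348144531, 236.69497680664062), (374.2281799316406, 167.44168090820312), 88.89579772949219)
tall 2715 [[0.63616016 0.15988992 0.12376994]
 [0.65376811 0.18917201 0.21252699]
 [0.75384907 0.34945937 0.28626097]]
wrist lid top z 0.0077 rect mm ((575.3524780273438, -244.4560546875), (111.79569244384766, 104.34750366210938), 65.10538482666016)
pad [ 0.59806666 -0.25236451  0.00878881] 859
bar top 0.03793925178345582 [ 0.56180552 -0.22978578  0.03458418]
rim 2202 [0.45815966 0.05020453 0.06400111] [0.58010223 0.14420208 0.07426698]
((536.5040893554688, 116.21318054199219), (73.5857162475586, 138.66600036621094), 58.54890441894531)
tall 0 0
```

View pics/c0.png

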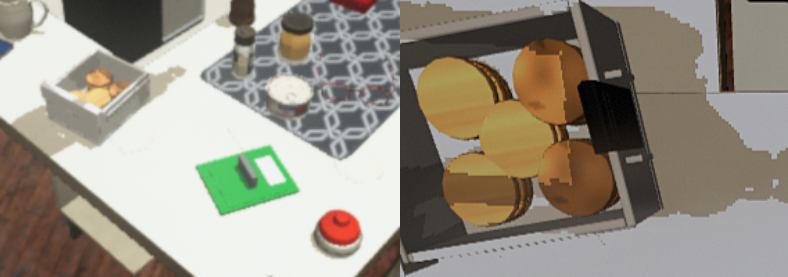

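The crops show the lid's bar and pad clearly, with the pad end toward +x/−y (yaw about −25°). The keeper's catch edge runs at about +15 to 20° yaw. I'll move above the lid.

>>> step_arm(
  motion=[
    [8.5,-24.3,-11.8,6,-65],
    [8.5,-24.3,-11.8,6,-65],
    [8.5,-24.3,-11.8,6,-65],
    [8.5,-24.3,-11.8,6,-65],
    [8.5,-24.3,-11.8,6,-65],
    [8.5,-24.3,-11.8,6,-65],
    [8.5,-24.3,-11.8,6,-65],
    [8.5,-24.3,-11.8,6,-65],
    [8.5,-24.3,-11.8,6,-65],
    [8.5,-24.3,-11.8,6,-65],
  ],
  force=40,
)

```text
time: 1.15
tool_pos: [0.5569, -0.2429, 0.1711]
tcp_rot: [-0.684, -3.066, -0.0]
wrist_force: [-0.1, -0.7, -0.0]
width: 0.996
grip_force: 0.0
```

```bash
cat > l.py <<'E'
from m import *
s=bot.read_state(); print(s["time"],s["tool_pos"],s["tcp_rot"],s["q"],s["wrist_force"])
M=R.from_rotvec(s["tcp_rot"]).as_matrix(); print("tool y yaw",np.degrees(np.arctan2(M[1,1],M[0,1])),"toolz",M[:,2])
im,d,K,T=cam("wrist"); save("w1.png",im); np.savez("w1.npz",im=im,d=d,K=K,T=T)
g,zt,r=lid(im,d,K,T); P=cloud(d,K,T); hsv=cv2.cvtColor(im,cv2.COLOR_RGB2HSV)
c=np.array([.556,-.243]); near=(np.hypot(P[...,0]-c[0],P[...,1]-c[1])<.055)&(d>0)&(d<1)
b=near&(P[...,2]>.03)&(P[...,2]<.045)&(hsv[...,1]<60)
print("bar",b.sum(),P[b].mean(0),cv2.minAreaRect((P[b][:,:2]*1000).astype(np.float32)))
wp=near&(hsv[...,2]>170)&(hsv[...,1]<40)&(abs(P[...,2]-.009)<.004); print("pad",P[wp].mean(0),wp.sum(),cv2.minAreaRect((P[wp][:,:2]*1000).astype(np.float32)))
E
python3 l.py
```

```text
1.15 [ 0.55686384 -0.24292122  0.17107114] [-6.83674925e-01 -3.06591889e+00 -1.56721784e-04] [-4.52347488e-01  1.82155821e-01  1.81718842e+00  1.24425902e-05
  1.14263296e+00 -1.58434451e+00] [-0.12805649 -0.72534498 -0.00691664]
tool y yaw 64.85835548677262 toolz [-3.40922635e-04  1.78257754e-04 -9.99999926e-01]
 lid top z 0.0075 rect mm ((558.1563720703125, -237.90509033203125), (111.0352783203125, 140.47463989257812), 64.98352813720703)
bar 1047 [ 0.55754179 -0.23772921  0.03617338] ((558.0960083007812, -237.85873413085938), (55.4372444152832, 11.650328636169434), 64.9448013305664)
pad [ 0.59640844 -0.23562667  0.00844515] 6 ((585.0296630859375, -249.68948364257812), (61.32328796386719, 9.792649269104004), 55.5078010559082)
```

View pics/w1.png

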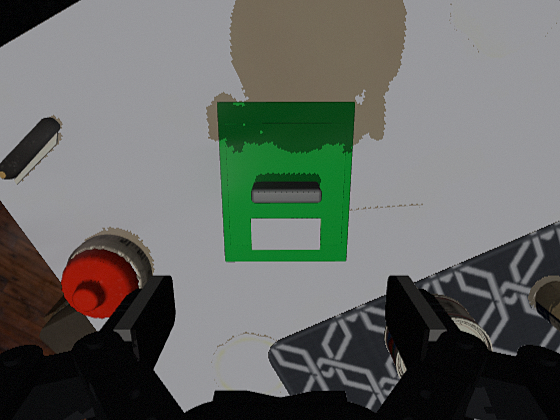

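The wrist view shows the lid centred near (286,182) with the bar at (286,193) and the pad toward the bottom. The timer (105,270) is clear of the fingers. Now I descend and grip the ends of the bar.

>>> step_arm(
  motion=[
    [8.5,0.1,0.5,4,0],
    [8.5,0.1,0.5,8,0],
    [8.5,0.1,0.5,12,0],
    [8.5,0.1,0.5,15,0],
    [8.5,0.1,0.5,16,0],
    [8.5,0.1,0.5,16,0],
    [4.5,0.1,0.5,16,0],
    [4.5,0.1,0.5,16,0],
    [4.5,0.1,0.5,16,0],
    [4.5,0.1,0.5,16,0],
    [4.5,0.1,0.5,16,0],
    [4.5,0.1,0.5,16,0],
  ],
  force=40,
)

```text
time: 2.4
tool_pos: [0.5604, -0.239, 0.014]
tcp_rot: [0.679, 3.062, -0.002]
wrist_force: [0.5, 0.7, 6.1]
width: 0.644
grip_force: 43.6
```

>>> step_arm(
  motion=[
    [4.5,0,0,-1,0],
    [4.5,0,0,-4,0],
    [4.5,0,0,-8,0],
    [4.5,0,0,-12,0],
    [4.5,0,0,-16,0],
    [4.5,0,0,-18,0],
    [4.5,0,0,-18,0],
    [4.5,0,0,-18,0],
  ],
  force=40,
)

```text
time: 3.2
tool_pos: [0.5578, -0.2379, 0.1913]
tcp_rot: [0.68, 3.067, -0.0]
wrist_force: [-0.3, 0.7, -2.0]
width: 0.649
grip_force: 42.8
```

```bash
cat > k.py <<'E'
from h import *
import sys
z=np.load("w1.npz")
for n in("scene","side"):
    z=np.load(n+"0.npz"); im,d,K,T=[z[k] for k in("im","d","K","T")]; P=cloud(d,K,T); hsv=cv2.cvtColor(im,cv2.COLOR_RGB2HSV)
    k=(d>0)&(P[...,2]>.055)&(P[...,2]<.1)&(P[...,0]>.35)&(P[...,0]<.62)&(P[...,1]>.04)&(P[...,1]<.3)
    m=(k*255).astype(np.uint8); nn,l,st,_=cv2.connectedComponentsWithStats(m)
    i=max(range(1,nn),key=lambda i:st[i,4]); q=P[l==i]; print(n,len(q),q.min(0),q.max(0),cv2.minAreaRect((q[:,:2]*1000).astype(np.float32)))
    b=k&(hsv[...,2]<60); q=P[b]; print("black",len(q),q.mean(0) if len(q) else 0, q.max(0) if len(q) else 0)
s=bot.read_state(); print(s["time"],s["tool_pos"],s["wrist_force"],s["width"],s["grip_force"])
E
python3 k.py
```

```text
scene 694 [0.41335774 0.0400532  0.05500303] [0.58368016 0.14096693 0.0984198 ] ((499.4156494140625, 83.03543090820312), (163.4464111328125, 101.99005889892578), 6.962987899780273)
black 80 [0.57348572 0.07768033 0.08957486] [0.58368016 0.09883519 0.0984198 ]
side 480 [0.40961939 0.04078682 0.05503508] [0.57863128 0.14127844 0.09578685] ((495.1411437988281, 84.80598449707031), (162.60501098632812, 99.36347961425781), 6.196056842803955)
black 60 [0.57022859 0.07701621 0.08639206] [0.57863128 0.10331832 0.09578685]
3.2 [ 0.55781596 -0.23790584  0.19125372] [-0.34668746  0.7106467  -2.02864172] 0.6490117428830786 42.84058213233948
```

>>> step_arm(
  motion=[
    [4.5,3,4,0,-8],
    [4.5,6,8,0,-16],
    [4.5,9,12,0,-24],
    [4.5,11.2,14.6,0,-32],
    [4.5,11.2,14.6,0,-35],
    [4.5,11.2,14.6,0,-35],
    [4.5,11.2,14.6,0,-35],
    [4.5,11.2,14.6,0,-35],
  ],
)

```text
time: 4.0
tool_pos: [0.5179, -0.0589, 0.1902]
tcp_rot: [0.271, -3.128, -0.001]
wrist_force: [1.0, -0.5, -0.3]
width: 0.646
grip_force: 43.0
```

```bash
cat > k2.py <<'E'
from h import *
s=bot.read_state(); print(s["time"],s["tool_pos"],s["tcp_rot"])
im,d,K,T=cam("wrist"); save("w2.png",im); np.savez("w2.npz",im=im,d=d,K=K,T=T)
P=cloud(d,K,T); hsv=cv2.cvtColor(im,cv2.COLOR_RGB2HSV)
k=(d>0)&(P[...,2]>.062)&(P[...,2]<.1)&(P[...,0]>.35)&(P[...,0]<.62)&(P[...,1]>-.02)&(P[...,1]<.3)
nn,l,st,_=cv2.connectedComponentsWithStats((k*255).astype(np.uint8)); i=max(range(1,nn),key=lambda i:st[i,4]); m=l==i
q=P[m]; print(len(q),q.min(0),q.max(0),cv2.minAreaRect((q[:,:2]*1000).astype(np.float32)))
for zl,zh in((.065,.074),(.078,.09),(.09,.1)):
    b=q[(q[:,2]>zl)&(q[:,2]<zh)]
    if len(b): print(zl,len(b),np.median(b,0),cv2.minAreaRect((b[:,:2]*1000).astype(np.float32)))
v=im.copy(); v[m]=v[m]//2+np.array([0,100,0],np.uint8); save("w2m.png",v)
E
python3 k2.py
```

```text
4.0 [ 0.51791655 -0.05893547  0.19016122] [ 2.70564974e-01 -3.12798528e+00 -5.62933435e-04]
8541 [ 0.41410529 -0.00762201  0.06200377] [0.58083266 0.14439336 0.09815532] ((500.4017639160156, 69.28130340576172), (158.28890991210938, 130.27847290039062), 9.357714653015137)
0.065 3071 [0.51411423 0.12456275 0.07019199] ((500.3273010253906, 69.40721130371094), (158.1815185546875, 130.00344848632812), 9.356603622436523)
0.078 4095 [0.43027287 0.06716846 0.08489135] ((482.16778564453125, 79.98147583007812), (167.07290649414062, 113.35049438476562), 27.249191284179688)
0.09 695 [0.57186681 0.08248203 0.0944814 ] ((572.6934814453125, 83.39125061035156), (10.96430492401123, 37.283348083496094), 10.41575813293457)
```

View pics/w2m.png

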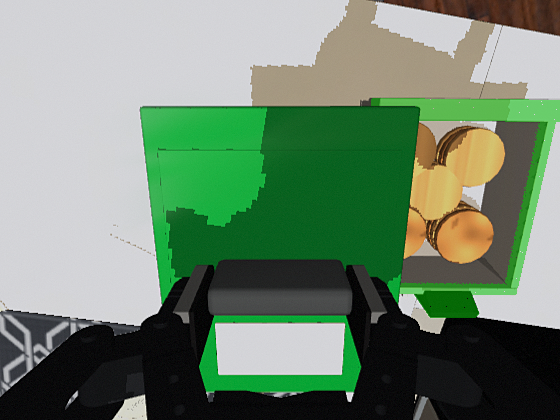

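The view shows the held lid hanging level with its heel edge at row 107. Beyond it is the keeper: lip along row ~107, catch at (447,303), right wall at column ~530. I'll fit the keeper axes and the lid's pose in the hand.

```bash
cat > k3.py <<'E'
from h import *
z=np.load("w2.npz"); im,d,K,T=[z[k] for k in("im","d","K","T")]; P=cloud(d,K,T); hsv=cv2.cvtColor(im,cv2.COLOR_RGB2HSV)
box=(d>0)&(P[...,0]>.38)&(P[...,0]<.62)&(P[...,1]>-.02)&(P[...,1]<.2)
lip=P[box&(P[...,2]>.081)&(P[...,2]<.089)&(P[...,0]<.47)]
lr=cv2.minAreaRect((lip[:,:2]*1000).astype(np.float32)); print("lip",len(lip),np.median(lip[:,2]),lr)
# inner edge line of lip: per-bin max along approx x'
def rot(p,y): c,s=np.cos(y),np.sin(y); return np.c_[p[:,0]*c+p[:,1]*s,-p[:,0]*s+p[:,1]*c]
y=np.radians(9.7)
for it in range(3):
    r=rot(lip,y); bins=np.arange(r[:,1].min()+.008,r[:,1].max()-.008,.004)
    e=np.array([(b+.002,np.percentile(r[(r[:,1]>=b)&(r[:,1]<b+.004),0],97)) for b in bins if ((r[:,1]>=b)&(r[:,1]<b+.004)).sum()>5])
    sl=np.polyfit(e[:,1]*0+e[:,0],e[:,1],1); y=y-np.arctan(sl[0])
r=rot(lip,y);print("yaw",np.degrees(y),"inner edge x'",np.median(e[:,1]),"outer",np.percentile(r[:,0],2),"y' range",r[:,1].min(),r[:,1].max())
k=P[box&(P[...,2]>.062)&(P[...,2]<.1)]; r=rot(k,y); 
w=r[(r[:,0]>np.median(e[:,1])+.03)&(r[:,0]<np.median(e[:,1])+.11)]; print("wall +y' outer/inner",np.percentile(w[:,1],98),np.percentile(w[w[:,1]>w[:,1].max()-.02][:,1],2))
b=box&(P[...,2]>.078)&(P[...,2]<.1)&(P[...,0]>.55); rb=rot(P[b],y); print("catch x'",np.percentile(rb,[3,50,97],axis=0),np.percentile(P[b][:,2],[3,97]))
top=P[b&(P[...,2]>.0935)]; print("catch top",rot(top,y).mean(0),top.mean(0))
# lid in hand
g=(cv2.inRange(hsv,(45,120,40),(80,255,255))>0)&(d>0)&(d<.3)
q=P[g]; A=np.c_[q[:,:2]-q[:,:2].mean(0),np.ones(len(q))]; c,*_=np.linalg.lstsq(A,q[:,2],rcond=None)
s=bot.read_state(); tcp=np.array([.51792,-.05894,.19016]); M=R.from_rotvec([.27056,-3.12799,0]).as_matrix()
ql=(q-tcp)@M; hull=cv2.minAreaRect((ql[:,:2]*1000).astype(np.float32)); print("lid in tool xy",hull,"top z in tool",np.percentile(ql[:,2],[5,50,95]))
A=np.c_[ql[:,:2],np.ones(len(ql))]; print("plane slope (x,y),z0",np.linalg.lstsq(A,ql[:,2],rcond=None)[0],"heel edge tool x",np.percentile(ql[:,0],99.5))
print("toolyaw",np.degrees(np.arctan2(M[1,1],M[0,1])))
E
python3 k3.py
```

```text
lip 3407 0.08488630431682925 ((429.805908203125, 53.65441131591797), (13.976829528808594, 121.69207763671875), 9.24018383026123)
yaw 5.390835939668561 inner edge x' 0.4380319173657588 outer 0.42418405066565174 y' range -0.04803271107580136 0.0741922586461307
wall +y' outer/inner 0.08718931843737246 0.07792017852716926
catch x' [[0.56847829 0.01131136]
 [0.5744567  0.02764573]
 [0.58270005 0.04581249]] [0.08059422 0.09668064]
catch top [0.57866976 0.02886809] [0.57339818 0.0831059  0.09526849]
lid in tool xy ((1.4886703491210938, 0.5803108215332031), (142.5641326904297, 112.26229095458984), 0.12590892612934113) top z in tool [0.00532222 0.00648786 0.00777071]
plane slope (x,y),z0 [ 0.0011484  -0.0004316   0.00632819] heel edge tool x 0.07230570160479839
toolyaw 99.88714448288363
```

```bash
sed -i 's/y=np.radians(9.7)/y=np.radians(9.35)/; s/y=y-np.arctan(sl\[0\])/print(sl)/' k3.py; python3 k3.py | head -9
python3 - <<'E'
import cv2,numpy as np
im=cv2.imread('pics/w2.png')[80:330,340:560]; cv2.imwrite('pics/w2c.png',cv2.resize(im,(660,600),interpolation=cv2.INTER_NEAREST)[:,:])
E
```

```text
lip 3407 0.08488630431682925 ((429.805908203125, 53.65441131591797), (13.976829528808594, 121.69207763671875), 9.24018383026123)
[0.06581643 0.43915515]
[0.06581643 0.43915515]
[0.06581643 0.43915515]
yaw 9.35 inner edge x' 0.4394709172808768 outer 0.4260897143452415 y' range -0.0777224377337887 0.043946377537969566
wall +y' outer/inner 0.05075408269265566 0.04454479719037403
catch x' [[ 0.56945727 -0.02860045]
 [ 0.57506228 -0.0121543 ]
 [ 0.58299632  0.00602876]] [0.08059422 0.09668064]
```

View pics/w2c.png

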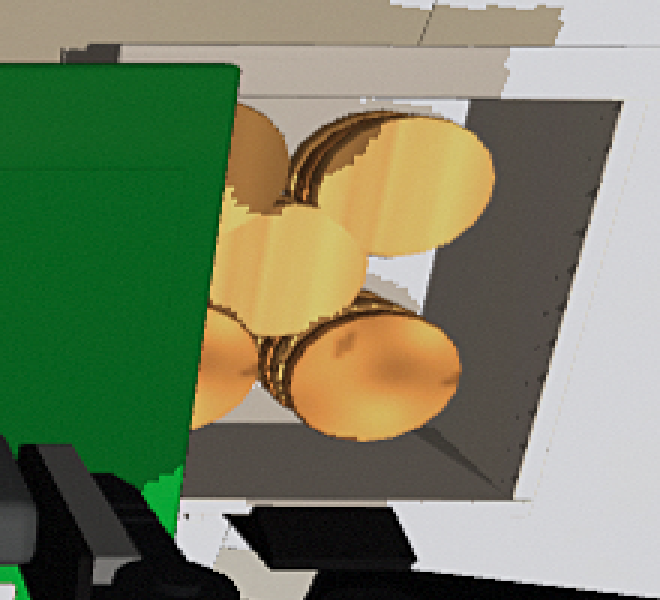

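The crop shows the keeper's inner lip edge (row ~98) parallel to the image, and the catch at (320,540). The keeper's yaw is about 9.9°, with its centre near (0.4985, 0.0695). I'll move the lid 12 mm toward the catch from the closed position and stay above the keeper.

>>> step_arm(
  motion=[
    [4.5,-0.5,4,0,0],
    [4.5,-1,8,0,0],
    [4.5,-1.65,11,0,0],
    [4.5,-1.65,12.9,0,0],
    [4.5,-1.65,12.9,2,0],
    [4.5,-1.65,12.9,5,0],
    [4.5,-1.65,12.9,6.5,0],
    [4.5,-1.65,12.9,6.5,0],
    [4.5,-1.65,12.9,6.5,0],
    [4.5,-1.65,12.9,6.5,0],
  ],
  force=25,
)

```text
time: 5.05
tool_pos: [0.5136, 0.0713, 0.1277]
tcp_rot: [-0.272, 3.127, 0.0]
wrist_force: [-0.5, -0.8, -0.3]
width: 0.645
grip_force: 43.0
```

```bash
cat > v.py <<'E'
from h import *
import sys
s=bot.read_state(); print(s["time"],s["tool_pos"],s["wrist_force"],s["width"],s["grip_force"])
im,d,K,T=cam("wrist"); hsv=cv2.cvtColor(im,cv2.COLOR_RGB2HSV); P=cloud(d,K,T)
K0=np.array([.4985,.0695,0]); y=np.radians(9.9); M=np.array([[np.cos(y),np.sin(y),0],[-np.sin(y),np.cos(y),0],[0,0,1]])
g=(cv2.inRange(hsv,(45,120,40),(80,255,255))>0)&(d>0)
nn,l,st,_=cv2.connectedComponentsWithStats(g.astype(np.uint8)); g=np.isin(l,[i for i in range(1,nn) if st[i,4]>150])
q=(P[g]-K0)@M.T*1000
A=np.c_[q[:,:2],np.ones(len(q))]; c=np.linalg.lstsq(A,q[:,2],rcond=None)[0]; print("pitch deg",np.degrees(np.arctan(c[0])),"roll",np.degrees(np.arctan(c[1])))
print("lid rect",cv2.minAreaRect(q[:,:2].astype(np.float32)),"x' range",np.percentile(q[:,0],[.3,99.7]),"y'",np.percentile(q[:,1],[.5,99.5]))
h=q[q[:,0]<q[:,0].min()+6]; print("heel top z",np.median(h[:,2]),"-> est underside -6")
L=(P-K0)@M.T*1000
lip=L[(L[...,2]>82)&(L[...,2]<89)&(L[...,0]<-50)&(L[...,0]>-90)&(abs(L[...,1])<75)&(d>0)&~g]
if len(lip)>30: print("lip",len(lip),np.percentile(lip,[2,98],axis=0).round(1).tolist())
cc=L[(L[...,2]>85)&(L[...,2]<100)&(L[...,0]>60)&(L[...,0]<95)&(abs(L[...,1])<30)&(d>0)&(hsv[...,2]<60)]
if len(cc)>20: print("catch",len(cc),np.percentile(cc,[3,97],axis=0).round(1).tolist())
if len(sys.argv)>1:
    side=cam("side")[0][170:270,170:320]; save(sys.argv[1],np.vstack([cv2.resize(im,(400,300)),cv2.resize(side,(400,267),interpolation=cv2.INTER_CUBIC)]))
E
python3 v.py v1.png
```

```text
5.05 [0.51355826 0.07127413 0.12770878] [-0.5146089  -0.80365331 -0.25286016] 0.6453059761814134 43.00154149532318
pitch deg 0.21806594969780102 roll -0.013672580701826146
lid rect ((13.294593811035156, -0.40158843994140625), (141.55950927734375, 111.99503326416016), 0.06560365855693817) x' range [-57.42389591  82.54940004] y' [-55.43536869  54.49131604]
heel top z 120.65279704670345 -> est underside -6
lip 8626 [[-77.0, -61.4, 83.5], [-63.4, 66.4, 86.3]]
```

View pics/v1.png

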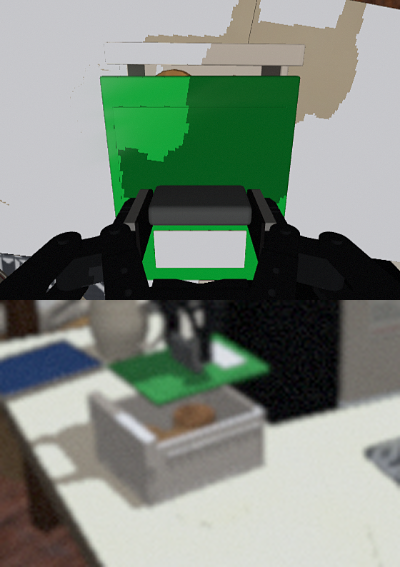

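The view shows the lid level above the keeper, its heel edge (row 77) just inside the lip (rows 42–65). The side view agrees. I'll shift 2.5 mm sideways and lower the toe onto the catch so the lid tilts.

>>> step_arm(
  motion=[
    [4.5,0,0.25,0.8,0],
    [4.5,0,0.25,1.5,0],
    [4.5,0,0.25,1.8,0],
    [4.5,0,0.25,2.0,0],
    [4.5,0,0.25,2.2,0],
    [4.5,0,0.25,2.4,0],
    [4.5,0,0.25,2.6,0],
    [4.5,0,0.25,2.6,0],
  ],
  force=20,
)

```text
time: 5.95
tool_pos: [0.5121, 0.074, 0.1008]
tcp_rot: [-0.274, 3.129, -0.0]
wrist_force: [-3.0, -0.6, 4.9]
width: 0.642
grip_force: 44.0
```

```bash
python3 v.py
```

```text
5.95 [0.51208108 0.07402153 0.10078829] [-3.03626786 -0.55712578  4.94507557] 0.6420727063025401 44.02252972126007
pitch deg 9.071604785690724 roll 0.012942226981127767
lid rect ((12.821880340576172, 2.662738800048828), (133.56332397460938, 112.73063659667969), 0.3069065511226654) x' range [-53.7272202   73.68124248] y' [-52.58670747  57.55887042]
heel top z 84.68570370157764 -> est underside -6
lip 11743 [[-77.0, -61.4, 83.4], [-63.5, 66.3, 86.2]]
```

>>> step_arm(
  motion=[
    [4.5,0,0,0.1,0],
    [4.5,0,0,0.2,0],
    [4.5,0,0,0.28,0],
    [4.5,0,0,0.28,0],
    [4.5,0,0,0.28,0],
  ],
)

```text
time: 6.5
tool_pos: [0.5114, 0.0739, 0.0977]
tcp_rot: [0.274, -3.129, 0.0]
wrist_force: [-3.7, -0.8, 6.9]
width: 0.647
grip_force: 44.3
```

```bash
python3 v.py
```

```text
6.5 [0.51135552 0.07390613 0.09769672] [-3.702121   -0.82842461  6.85350775] 0.6467404410327084 44.28256273269653
pitch deg 11.312851943335385 roll 0.0027623829961631293
lid rect ((11.510692596435547, 2.5947952270507812), (129.26947021484375, 112.22720336914062), 0.10843433439731598) x' range [-52.99390115  70.44644453] y' [-52.54959757  57.49496249]
heel top z 78.73583781695427 -> est underside -6
lip 12132 [[-77.0, -61.5, 83.4], [-63.5, 66.3, 86.3]]
```

>>> step_arm(
  motion=[
    [4.5,0.25,0,0,0],
    [4.5,0.5,0,0,0],
    [4.5,0.75,0,0,0],
    [4.5,1.0,0,0,0],
    [4.5,1.25,0,0,0],
    [4.5,1.5,0,0,0],
    [4.5,1.5,0,0,0],
  ],
)

```text
time: 7.25
tool_pos: [0.4958, 0.0712, 0.0967]
tcp_rot: [0.274, -3.128, 0.0]
wrist_force: [0.4, 0.2, -0.5]
width: 0.643
grip_force: 43.6
```

```bash
python3 v.py v2.png
```

```text
7.25 [0.49575479 0.07123284 0.09670778] [ 0.35252171  0.22906859 -0.46822362] 0.6432243462754624 43.59516978263855
pitch deg 9.739080332367928 roll 0.0029257715241356027
lid rect ((-0.9524116516113281, 2.522052764892578), (112.11016082763672, 125.4484634399414), 89.95647430419922) x' range [-62.81444557  56.2708379 ] y' [-52.49186915  57.5122248 ]
heel top z 80.48107879814857 -> est underside -6
lip 11159 [[-77.2, -61.4, 83.5], [-63.6, 66.4, 86.2]]
```

View pics/v2.png

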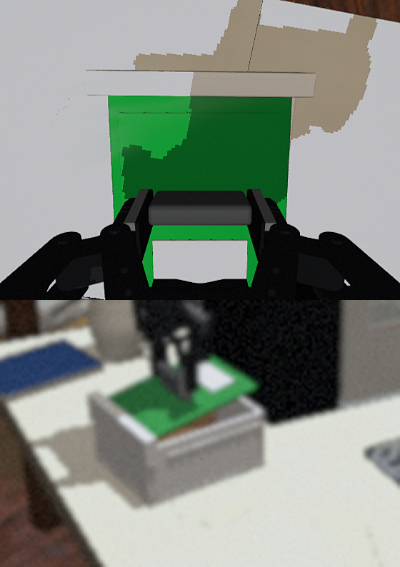

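The lid's heel is under the lip (edge hidden at row ~96), tilted about 10°, with nothing jammed. I'll slide it the last few mm and lower it.

>>> step_arm(
  motion=[
    [4.5,0.2,0,0,0],
    [4.5,0.45,0,0,0],
    [4.5,0.45,0,0,0],
    [4.5,0.45,0,0.15,0],
    [4.5,0.45,0,0.3,0],
    [4.5,0.45,0,0.3,0],
  ],
)

```text
time: 7.95
tool_pos: [0.4936, 0.0707, 0.0949]
tcp_rot: [-0.273, 3.128, 0.0]
wrist_force: [2.8, 0.2, 0.8]
width: 0.641
grip_force: 43.8
```

```bash
python3 v.py
```

```text
7.95 [0.49360279 0.07073126 0.09490376] [2.75762241 0.18847358 0.79245599] 0.6410945128161858 43.753663301467896
pitch deg 9.975729231103053 roll 0.0048636799181552715
lid rect ((-2.1812362670898438, 2.4629173278808594), (122.96666717529297, 112.1197280883789), 0.15449030697345734) x' range [-62.50142677  54.32024069] y' [-52.58879579  57.45479862]
heel top z 78.7563681220305 -> est underside -6
lip 11322 [[-77.2, -61.4, 83.5], [-63.6, 66.4, 86.2]]
```

>>> step_arm(
  motion=[
    [4.5,0,0,0.15,0],
    [4.5,0,0,0.3,0],
    [4.5,0,0,0.3,0],
    [6.0,0,0,0.3,0],
    [7.5,0,0,0.3,0],
    [7.5,0,0,0.3,0],
    [7.5,0,0,0.3,0],
    [7.5,0,0,0.3,0],
  ],
)

```text
time: 8.8
tool_pos: [0.492, 0.0705, 0.091]
tcp_rot: [0.274, -3.128, 0.0]
wrist_force: [-0.2, 0.0, -1.1]
width: 0.879
grip_force: 0.0
```

```bash
python3 v.py
```

```text
8.8 [0.49199321 0.07051341 0.09102858] [-0.17608948  0.03607168 -1.05146963] 0.879164814484507 0.0
pitch deg 6.639818130135519 roll -0.05730622904584439
lid rect ((-0.06524658203125, 2.155445098876953), (112.0497817993164, 127.17047119140625), 89.83055877685547) x' range [-62.39697413  60.13150487] y' [-52.58630672  57.02022986]
heel top z 78.23213308328941 -> est underside -6
lip 11776 [[-77.1, -61.3, 83.5], [-63.7, 66.4, 86.2]]
```

>>> step_arm(
  motion=[
    [7.5,0,0,-2,0],
    [7.5,0,0,-5,0],
    [7.5,0,0,-7,0],
    [5,-2.4,0,-7,0],
    [0,-4.8,0,-7,0],
    [0,-4.8,0,-7,0],
    [0,-4.8,0,-7,0],
    [0,-4.8,0,-7,0],
    [0,-4.8,0,-7,0],
  ],
)

```text
time: 9.75
tool_pos: [0.5387, 0.0788, 0.161]
tcp_rot: [0.274, -3.128, 0.0]
wrist_force: [-0.4, -0.1, -0.1]
width: 0.002
grip_force: 0.0
```

```bash
python3 v.py v3.png; python3 -c "
from h import *
s=bot.read_state();print(s['width'],s['wrist_force'])"
```

```text
9.75 [0.5387369  0.07875891 0.16099502] [-0.41334698 -0.06226042 -0.14236038] 0.0017280005430992378 0.0
pitch deg 6.291250640008912 roll -0.08477848140702583
lid rect ((2.4517288208007812, 2.0501976013183594), (111.93094635009766, 132.89617919921875), 89.6695785522461) x' range [-63.60929594  67.48875853] y' [-53.07810944  57.19223809]
heel top z 78.13835940847628 -> est underside -6
lip 6921 [[-77.0, -61.5, 83.4], [-63.4, 66.5, 86.4]]
catch 152 [[69.0, -16.4, 88.4], [73.1, 18.4, 93.4]]
0.0010503218486508684 [ 0.35181506 -0.69843213 -0.05995518]
```

View pics/v3.png

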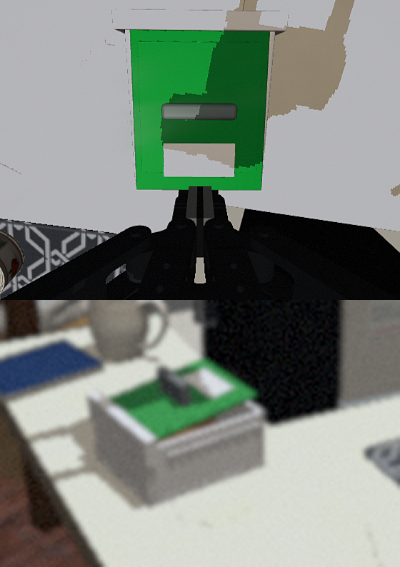

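The view shows the lid hooked under the lip, toe proud on the catch. The closed fingers are above the pad (pad at (198,160)). I'll press slowly.

>>> step_arm(
  motion=[
    [0,0,0,2.5,0],
    [0,0,0,5,0],
    [0,0,0,6,0],
    [0,0,0,6.5,0],
    [0,0,0,6.7,0],
    [0,0,0,6.9,0],
    [0,0,0,7.1,0],
    [0,0,0,7.1,0],
  ],
)

```text
time: 10.65
tool_pos: [0.5408, 0.0789, 0.0914]
tcp_rot: [-0.274, 3.128, -0.0]
wrist_force: [0.2, 0.0, 1.3]
width: -0.003
grip_force: 0.3
```

>>> step_arm(
  motion=[
    [0,0,0,0.1,0],
    [0,0,0,0.2,0],
    [0,0,0,0.3,0],
    [0,0,0,0.4,0],
    [0,0,0,0.4,0],
  ],
)

```text
time: 11.15
tool_pos: [0.5412, 0.0788, 0.088]
tcp_rot: [-0.274, 3.127, -0.001]
wrist_force: [-0.3, -1.3, 6.1]
width: 0.002
grip_force: 3.1
```

>>> step_arm(
  motion=[
    [0,0,0,0.08,0],
    [0,0,0,0.16,0],
    [0,0,0,0.24,0],
    [0,0,0,0.32,0],
    [0,0,0,0.4,0],
    [0,0,0,0.4,0],
  ],
)

```text
time: 11.75
tool_pos: [0.5408, 0.079, 0.083]
tcp_rot: [-0.274, 3.128, -0.0]
wrist_force: [2.1, -0.7, 3.1]
width: 0.002
grip_force: 1.5
```

>>> step_arm(
  motion=[
    [0,0,0,0.06,0],
    [0,0,0,0.12,0],
    [0,0,0,0.18,0],
    [0,0,0,0.24,0],
    [0,0,0,0.3,0],
    [0,0,0,0.3,0],
  ],
)

```text
time: 12.35
tool_pos: [0.5386, 0.0789, 0.0784]
tcp_rot: [0.274, -3.127, -0.0]
wrist_force: [-0.4, -0.1, 0.1]
width: 0.003
grip_force: 0.0
```

>>> step_arm(
  motion=[
    [0,0,0,0.04,0],
    [0,0,0,0.08,0],
    [0,0,0,0.12,0],
    [0,0,0,0.12,0],
    [0,0,0,0.12,0],
  ],
)

```text
time: 12.85
tool_pos: [0.5399, 0.0789, 0.0783]
tcp_rot: [-0.274, 3.13, 0.0]
wrist_force: [-0.1, 0.5, -0.7]
width: 0.001
grip_force: 0.0
```

```bash
python3 v.py
```

```text
12.85 [0.53990252 0.07892364 0.07833124] [-0.07302676  0.52971362 -0.69950209] 0.0006506615908604093 0.0
pitch deg 0.06117736512796988 roll -0.007682156526407185
lid rect ((2.3975448608398438, 1.8306350708007812), (112.23926544189453, 134.3292999267578), 89.57081604003906) x' range [-64.1642009   64.95210361] y' [-53.30966957  56.8715313 ]
heel top z 76.95434126751496 -> est underside -6
lip 2611 [[-64.8, -60.1, 82.5], [-62.7, 66.9, 86.1]]
catch 176 [[73.0, 0.3, 92.9], [79.5, 4.9, 97.2]]
```

>>> step_arm(
  motion=[
    [0,0,0,0.04,0],
    [0,0,0,0.08,0],
    [0,0,0,0.12,0],
    [0,0,0,0.12,0],
  ],
)

```text
time: 13.3
tool_pos: [0.54, 0.0789, 0.0778]
tcp_rot: [-0.274, 3.13, -0.0]
wrist_force: [-2.2, -0.6, 5.3]
width: 0.001
grip_force: 2.6
```

>>> step_arm(
  motion=[
    [0,0,0,0.03,0],
    [0,0,0,0.06,0],
    [0,0,0,0.06,0],
  ],
)

```text
time: 13.6
tool_pos: [0.54, 0.079, 0.0778]
tcp_rot: [-0.274, 3.13, -0.0]
wrist_force: [-3.6, -0.4, 8.6]
width: -0.003
grip_force: 4.3
```

>>> step_arm(
  motion=[
    [0,0,0,0.05,0],
    [0,0,0,0.1,0],
    [0,0,0,0.15,0],
    [0,0,0,0.19,0],
    [0,0,0,0.19,0],
  ],
)

```text
time: 14.1
tool_pos: [0.5401, 0.079, 0.0776]
tcp_rot: [0.274, -3.13, 0.0]
wrist_force: [-8.5, -1.2, 20.0]
width: -0.001
grip_force: 9.9
```

>>> step_arm(
  motion=[
    [0,0,0,0,0],
    [0,0,0,0,0],
    [0,0,0,0,0],
    [0,0,0,0,0],
    [0,0,0,0,0],
    [0,0,0,0,0],
    [0,0,0,0,0],
    [0,0,0,0,0],
    [0,0,0,0,0],
    [0,0,0,0,0],
    [0,0,0,0,0],
    [0,0,0,0,0],
  ],
)

```text
time: 15.3
tool_pos: [0.5401, 0.079, 0.0776]
tcp_rot: [-0.274, 3.13, -0.0]
wrist_force: [-8.5, -0.8, 19.2]
width: 0.002
grip_force: 9.8
```

```bash
python3 v.py v4.png
```

```text
15.3 [0.5400724  0.07895273 0.07763572] [-8.51614759 -0.80275217 19.20289716] 0.0015230560871131262 9.802607342717238
pitch deg -0.0008287230664904022 roll -0.021945991841810633
lid rect ((2.2715377807617188, 1.7270393371582031), (112.41059875488281, 134.06358337402344), 89.45146179199219) x' range [-64.196085    64.80778593] y' [-53.28055408  56.90203636]
heel top z 76.89703876617224 -> est underside -6
lip 2203 [[-64.5, -58.7, 82.4], [-62.8, 67.2, 86.1]]
catch 189 [[72.6, 0.3, 92.8], [79.6, 4.9, 96.7]]
```

View pics/v4.png

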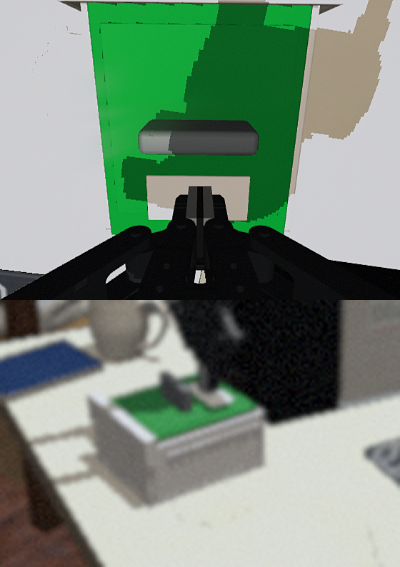

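The view shows the lid flat (pitch 0°) with the fingers on the pad, and about 19–20 N was held for over 1 s. I'll lift off and check.

>>> step_arm(
  motion=[
    [0,0,0,-0.3,0],
    [0,0,0,-1,0],
    [0,0,0,-4,0],
    [0,0,0,-8,0],
    [0,0,0,-10,0],
    [0,0,0,-10,0],
    [0,0,0,-10,0],
  ],
)

```text
time: 16.1
tool_pos: [0.5399, 0.0789, 0.1745]
tcp_rot: [-0.274, 3.129, 0.0]
wrist_force: [0.3, -1.1, 0.6]
width: -0.0
grip_force: 0.0
```

```bash
python3 v.py v5.png
python3 - <<'E'
from h import *
im,d,K,T=cam("wrist"); P=cloud(d,K,T); y=np.radians(9.9); M=np.array([[np.cos(y),np.sin(y),0],[-np.sin(y),np.cos(y),0],[0,0,1]])
L=(P-[.4985,.0695,0])@M.T*1000; hsv=cv2.cvtColor(im,cv2.COLOR_RGB2HSV)
bar=L[(d>0)&(L[...,2]>102)&(L[...,2]<110)&(abs(L[...,0])<20)&(abs(L[...,1])<40)]
print("bar",cv2.minAreaRect(bar[:,:2].astype(np.float32)),np.median(bar[:,2]))
E
```

```text
16.1 [0.53988665 0.07894257 0.17451932] [ 0.28467776 -1.0862446   0.57434838] -0.0004665348620025524 0.0
pitch deg -0.128322840595027 roll 0.013465237677015723
lid rect ((2.4435653686523438, 1.8050384521484375), (111.92852020263672, 132.88681030273438), 89.52398681640625) x' range [-63.75534428  68.06704795] y' [-53.38800003  56.97135233]
heel top z 76.98578190621252 -> est underside -6
lip 6123 [[-77.0, -61.6, 83.4], [-63.5, 66.5, 86.4]]
catch 774 [[68.1, -16.0, 85.3], [79.3, 18.2, 96.6]]
bar ((-1.3350105285644531, 1.6724739074707031), (56.036128997802734, 12.346230506896973), 89.9277572631836) 106.51961675148783
```

View pics/v5.png

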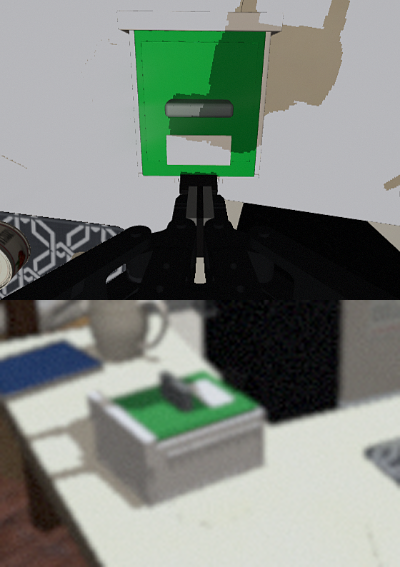

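The picture shows the lid flat and square, its bar at (198,107) with x' = −1.3 mm, so the heel sits at about −72 mm. The catch is back at rest over the toe (around (198,180)).

```bash
python3 -c "
from workcell import bot
print(bot.finish_job())"
```

```text
the job is handed in; nothing more can be done
None
```

The green lid is closed on the keeper with the catch snapped over its edge, it was pressed with 19–20 N for over a second, and the job was handed in at about 16 s; the verdict was not reported back to me.

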